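# Set the spray carriage to the sprocket and give it a press

## Robot

A 6-joint arm with a two-finger parallel gripper is mounted at the origin on the work surface. World frame = base frame: x ahead of the robot, y to its left, z up, the work surface at z = 0. Lengths are in m, angles in rad, forces in N, time in s.
With the tool pointing down it reaches from about 0.3 to 0.875 m from the base axis. Payload 6.4 kg.
Tool frame: the origin (TCP) lies between the finger pads; the fingertips stand 25 mm ahead of it and the grasp point (between the pads) lies 6 mm ahead of it; z points along the fingers, y is the line along which they close (so a half turn about z gives the same grasp; the last joint's range is limited). The gripper opens to 85 mm and grips with 20 to 120 N. Pads are 22 mm wide; open, the fingers measure 114 mm over their backs; the gripper's body (76 mm by 85 mm) begins 54 mm behind the grasp point. The pads swing forward as they close: fully open they stand 13 mm farther back than shut.
Start: joints at [-1.357, 0.181, 1.607, -0, 1.354, -0.206], TCP at [0.234, -0.525, 0.256] pointing down, gripper open.
Joint ranges: [-2.99, 2.99], [-0.89, 2.07], [0.3, 2.58], [-1.14, 4.28], [0, 2.63], [-3.12, 3.12]. Speed limits (rad/s): [2.57, 2.57, 3.01, 3.14, 3.14, 3.14].

## Interface

Orientations are given as a unit quaternion [w, x, y, z].
In Python, from bench import ctrl gives the robot as it stands.
- The arm moves only by the tool servo_tool, never from a script. Its argument "series" is text: rows parted by semicolons, each of 7 numbers parted by spaces: the gripper command: -1 is fully open, 1 is shut, values between are in proportion, then the shift along the tool's x, y, z in m, then the turn, a rotation vector about the tool's x, y, z in degrees. A call has 1 to 12 rows; each row is the pose to reach, as a shift and turn from the pose commanded when the call began, along the tool's axes at that moment; what a row does not reach only later rows make up. A row lasts 1/12 s, in which the tool goes at most 41.7 mm and 7.16 degrees, less where a joint would pass 70% of its speed; a pose out of reach is approached as far as the arm can. A call with a gripper value outside its range is refused whole. The fingers move at their own pace and stop on an object; the grip force is fixed at half the most. Time passes only in rows, so rows that repeat a pose let the fingers close. It gives the time, the measured TCP pose, the force, the opening and the grip force at its end, in the units of the state.
- ctrl.get_obs(): the state, without advancing time (a new reading comes with each control period).
- ctrl.camera(name): name is "side" or "top" or "wrist"; returns a dict with "img" (480x640x3 uint8, red, green, blue), "z_map" (480x640 float32, m along the optical axis (not along the pixel's ray), 0 where there is no reading), "fovy" (degrees; the focal length in pixels is half the picture's height over the tangent of half this angle, whatever the lens; pixels are square), "cx", "cy" (the principal point, pixels), "k1" (the pictures are not rectified: a ray, as slopes to the right and down, at radius r is drawn at 1 + k1 r^2 times it, then the intrinsics apply), "extrinsics" (4x4, takes a point from camera to world coordinates); the wrist camera has in their place "T_tool_cam" (4x4, takes a point from camera to tool coordinates, whose origin is the TCP and whose axes are the flange's). Camera axes: x right, y down, z forward; pixel columns grow to the right and rows downward; lengths in m; the calibration is good to about 2 mm. A picture is of the moment at which its call begins: read the wrist's pose just before it.
- ctrl.hand_in(): hands the job in; it is judged then, once.
The state is a dict: "time_s": time; "q": joint angles; "dq": joint speeds; "joint_efforts": joint torques, N m; "eef_pos": TCP position; "eef_rot": TCP orientation; "wrist_force": force on the tool from outside, world axes, zero at the start; "torque": the same for the moment, N m; "opening": opening from 0.0 (shut) to 1.0 (fully open); "grasp_force": force on a finger pad.
Only numpy, scipy, OpenCV 4.12 (cv2) and the standard library are available. Lean on these libraries where they do the work, as an engineer would, in place of code of your own. Each camera call takes 0.05 s, during which the arm holds its last target. There are 200 camera calls.

## Task

Release the brake lever of the spray carriage and slide the carriage along its track until the can stands straight in front of the centre of the toothed sprocket (not the smooth brake disc), then swing the lever fully back to lock it there. Only then press the can's white nozzle cap fully down, gently, hold it for half a second and let it spring all the way back up. Leave the wrench, the tape roll and the jar where they are.

Things in the scene. Friction and masses are not known exactly. Their poses are not given: they have to be found in the camera images.
- rail: Fixed straight track: dark steel plate 170 x 500 mm with an aluminium track 56 mm wide and 480 mm long on it, top 22 mm above the bench. Origin at bench level, on the line along which the can's axis travels, at mid-travel. Its y axis runs along the track, x across it from the lever side towards the two stands, z up.
- carriage (a joint): Position (m) of the carriage along the track's y axis, -0.16 to 0.16, 0 in the middle. The carriage is an aluminium plate 152 mm across the track and 166 mm along it, top 45 mm above the bench; it slides stiffly (about 10 N) when the brake is off, and cannot be shifted when it is on.
- can_axis (a point): Point on top of the carriage plate (45 mm above the bench) on the axis of the upright spray can; moves with the carriage, axes parallel to the track's. The can is steel and grey, 45 mm in diameter, in a black holder (56 mm in diameter, 28 mm high); the white nozzle cap sits on its top on the same axis.
- nozzle_cap (a joint): How far (m) the cap is pressed: 0 up, 0.006 on its stop; spring 3 N at first, 9 N fully down. The cap is a flat-topped button 24 mm wide, 22 mm high. The can sits higher or lower in its holder each time: the top of the unpressed cap is 183 to 198 mm above the bench (in no entry: find it by touch or sight); the can's shoulder begins 22 mm below the cap's top.
- fin_grip (a point): Grip point of the upright steel fin by which the carriage is moved, 90 mm on the lever side (-x) of the can's axis and 60 mm along +y, 85 mm above the bench. The fin is 12 mm thick along the track, 34 mm across it, its top 105 mm above the bench; below 51 mm above the bench it has a foot 28 mm thick. Axes parallel to the track's.
- lever (a joint): Angle (rad) of the brake lever: 0 fully locked (brake on), 1.4 fully open. It turns about a vertical axis and stays where it is left; growing values turn clockwise seen from above.
- lever_pivot (a point): Point on the lever's vertical hinge axis, 85 mm above the bench; on the carriage at 60 mm on the -x side and 50 mm on the -y side of the can's axis. Axes parallel to the track's.
- lever_post (a point): Grip point, 85 mm above the bench, on the upright steel post (15 mm in diameter, top 105 mm up) at the end of the dark brake lever, 80 mm from its hinge axis; the lever's bar, 16 mm wide, reaches 60 mm up. Seen from the pivot the post lies in the track's -x direction turned by (1.222 - lever) rad towards -y: mostly -y when locked, -x when open.
- sprocket_stand: Fixed stand beyond the track holding the toothed sprocket upright: 60 x 90 mm dark base, post, and a steel wheel with 11 square teeth, 130 mm over the teeth, its centre 135 mm above the bench. Origin at bench level under the wheel's centre; y along the track, x away from it. The can is lined up when its axis has y = 0 in this frame.
- disc_stand: The same stand holding a smooth round brake disc, 94 mm in diameter, with a circle of small holes: not the one to spray. Origin and axes as for the sprocket stand. The two stands may be either way round.
- wrench: Loose steel wrench, 180 mm long, lying on the bench beside the track. Bystander.
- tape: Loose roll of masking tape, 96 mm outside diameter, 25 mm high, lying flat. Origin under its centre. Bystander.
- jar: Loose glass jar with steel lid, 64 mm in diameter, 80 mm high. Origin under its centre. Bystander.
Mind the look-alikes: they are no part of the job. Leave any blue, orange or red look-alike of the sprocket_stand alone.

How it is judged:
On the way, in this order (a step that is already met when the one before it is completed fails the run):
1. the brake lever is swung open (past 1.0 rad) with the carriage still within 40 mm of where it started (value of joint lever above 1 rad and distance of lever_pivot from where it was at the start of the episode below 0.04 m), for 0.1 s.
2. with the lever open, the carriage is brought in line with the sprocket's centre (within 8 mm along the track) (value of joint lever above 1 rad and y of can_axis in the frame of sprocket_stand between -0.008 and 0.008 m), for 0.2 s.
3. the lever is locked again (under 0.2 rad) with the can still in line within 8 mm (value of joint lever below 0.2 rad and y of can_axis in the frame of sprocket_stand between -0.008 and 0.008 m), for 0.1 s.
4. the nozzle cap is pressed at least 5 mm of its 6 mm, locked and in line, for 0.2 s (all of step 3 and value of joint nozzle_cap above 0.005 m), for 0.2 s.
5. the cap is let up again (value of joint nozzle_cap below 0.001 m), for 0.1 s.
At the end, for the whole second after the job is handed in: The carriage rests with the can's axis within 8 mm, along the track, of the sprocket's centre, the brake lever is locked (under 0.2 rad), and the nozzle cap, having been pressed once locked, is fully up again (within 1 mm) (all of step 3 and value of joint nozzle_cap below 0.001 m and velocity of joint carriage between -0.01 and 0.01 m/s); the robot touches nothing.
It fails at once if the cap is pressed more than 3 mm while the lever is not locked or the can is not in line with the sprocket (more than 10 mm off) (value of joint nozzle_cap above 0.003 m and (value of joint lever above 0.25 rad or y of can_axis in the frame of sprocket_stand above 0.01 m or y of can_axis in the frame of sprocket_stand below -0.01 m)).
It fails at once if the nozzle cap is pushed with more than 40 N (contact force between nozzle_cap and anything else above 40 N).
It fails at once if the wrench is moved more than 20 mm (distance of wrench from where it was at the start of the episode above 0.02 m).
It fails at once if the tape is moved more than 20 mm (distance of tape from where it was at the start of the episode above 0.02 m).
It fails at once if the jar is moved more than 20 mm (distance of jar from where it was at the start of the episode above 0.02 m).
It also fails if it takes over 72 s, if anything falls off the work surface, if the arm or the gripper's body presses on something with over 40 N, if the wrist force passes 120 N, or if a joint passes its speed limit or range.

## Working session

There is one attempt and no reset: what is moved stays moved. The work goes in short steps, Python scripts to look and compute and a tool call to move; the robot and the scene stay as the last step left them, time stands still between calls to the robot, and variables do not carry over. Pictures are saved under pics/ and viewed, at most 10 in all, crops included, and the job is handed in when it is done.

Besides the shell and the picture viewer there is one more tool, called after "Request:" as name(argument=value, ...), one argument or row to a line, values as JSON. servo_tool: Moves the arm, as the interface text tells. Its arguments: {"type":"object","properties":{"series":{"type":"string"}},"required":["series"]}

```bash
mkdir -p pics; cat > h.py <<'E'
import numpy as np,cv2
from bench import ctrl
def K(c):
    f=240/np.tan(np.radians(c["fovy"])/2); return f
def pts(c,E):
    f=K(c);v,u=np.mgrid[0:480,0:640].astype(float)
    x=(u-c["cx"])/f;y=(v-c["cy"])/f
    a,b=x.copy(),y.copy()
    for _ in range(8):
        s=1+c["k1"]*(a*a+b*b);a,b=x/s,y/s
    z=c["z_map"];P=np.stack([a*z,b*z,z,np.ones_like(z)],-1)
    W=(P@np.array(E).T)[...,:3];W[z<=0]=np.nan
    return W
def save(n,im): cv2.imwrite(n,np.ascontiguousarray(im[...,::-1]))
E
python3 - <<'E'
from h import *
for n in("top","side"):
    c=ctrl.camera(n);W=pts(c,c["extrinsics"]);np.save(n+".npy",W);np.save(n+"_im.npy",c["img"])
    save(f"pics/{n}.png",c["img"]);print(n,c["extrinsics"],c["fovy"],c["k1"])
E
```

```text
top [[-0.02736244 -0.99621208  0.08253968  0.46437734]
 [-0.99951922  0.02606165 -0.01679626 -0.02031943]
 [ 0.01458152 -0.08295958 -0.99644623  1.38508513]
 [ 0.          0.          0.          1.        ]] 50.85404976288952 -0.11123309759998216
side [[-0.97128061 -0.18648246  0.1477778   0.42223912]
 [-0.23756636  0.72540315 -0.64602825  0.68656666]
 [ 0.01327445 -0.66258174 -0.74887197  0.96689309]
 [ 0.          0.          0.          1.        ]] 56.86390897555372 -0.09095362814472044
```

View pics/top.png

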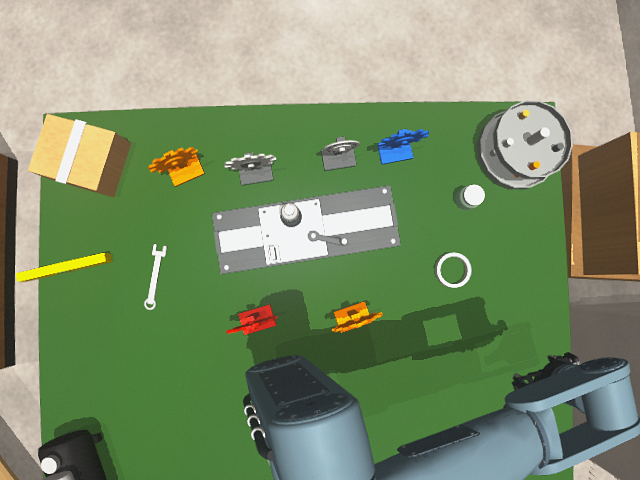

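View pics/side.png

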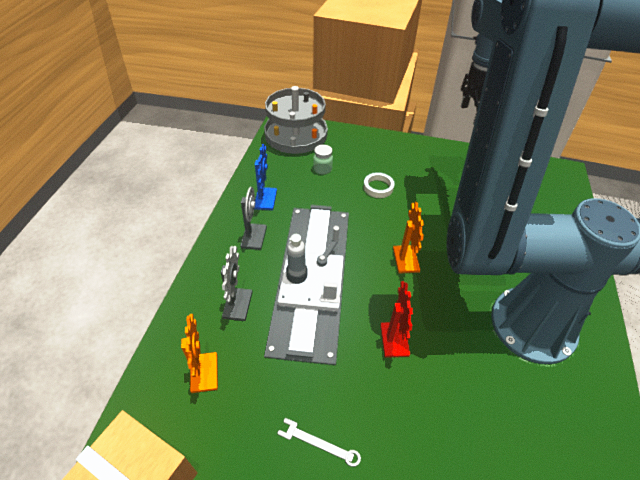

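The top view shows the grey toothed sprocket at (250,163), the smooth disc at (340,150), the fin at (272,252), the lever pivot at (313,236), the post at (343,241) and the can at (290,213). The orange, red and blue wheels are look-alikes.

```bash
python3 - <<'E'
from h import *
T=np.load("top.npy");S=np.load("side.npy");im=np.load("top_im.npy");ims=np.load("side_im.npy")
R=T[180:280,205:405].reshape(-1,3);R=R[~np.isnan(R[:,0])]
print("zhist",np.histogram(R[:,2],bins=np.arange(-.01,.13,.01)))
def rect(P,n):
    r=cv2.minAreaRect((P[:,:2]*1000).astype(np.float32));print(n,len(P),r)
rect(R[(R[:,2]>.005)],"all>5mm")
rect(R[(R[:,2]>.037)&(R[:,2]<.053)],"carriage")
for n,(u0,u1,v0,v1) in dict(spro=(222,280,148,188),disc=(318,362,132,172)).items():
    P=T[v0:v1,u0:u1].reshape(-1,3);P=P[P[:,2]>.003]
    for a,b in((.003,.03),(.08,.16),(.16,.21)):
        Q=P[(P[:,2]>a)&(P[:,2]<b)]
        if len(Q)>5: rect(Q,f"{n} top z{a}-{b}");print(Q.mean(0))
for n,(u0,u1,v0,v1) in dict(spro=(218,254,245,322),disc=(238,268,185,250)).items():
    P=S[v0:v1,u0:u1].reshape(-1,3);P=P[P[:,2]>.003]
    for a,b in((.003,.03),(.065,.22)):
        Q=P[(P[:,2]>a)&(P[:,2]<b)];rect(Q,f"{n} side z{a}-{b}");print(Q.min(0),Q.max(0))
for n,(u,v) in dict(can=(291,209),post=(343,241),piv=(313,236),fin=(272,248)).items():
    P=T[v-12:v+13,u-12:u+13].reshape(-1,3)
    Q=P[P[:,2]>(.15 if n=="can" else .09)] if n!="piv" else T[v-2:v+3,u-2:u+3].reshape(-1,3)
    print(n,len(Q),Q.mean(0),Q.max(0))
P=S[225:290,280:310].reshape(-1,3);print("can side",P[P[:,2]>.17].mean(0),np.sort(P[:,2])[-12:])
a=cv2.resize(im[110:290,200:420],None,fx=3.6,fy=3.3,interpolation=cv2.INTER_CUBIC);save("pics/crop.png",a)
E
```

```text
zhist (array([4855, 7827, 1817, 1755,  206, 2597,  241,  153,   65,    6,   17,
         92,    5,    7]), array([-0.01,  0.  ,  0.01,  0.02,  0.03,  0.04,  0.05,  0.06,  0.07,
        0.08,  0.09,  0.1 ,  0.11,  0.12,  0.13]))
all>5mm 10589 ((590.3610229492188, -8.8004150390625), (552.180908203125, 273.3831787109375), 88.47462463378906)
carriage 2841 ((583.0635986328125, 7.412239074707031), (152.01109313964844, 199.0200958251953), 7.383488655090332)
spro top z0.003-0.03 664 ((766.6350708007812, 137.99485778808594), (160.38330078125, 111.09579467773438), 88.40510559082031)
[0.749216   0.12718966 0.00978426]
spro top z0.08-0.16 332 ((757.0043334960938, 124.3208999633789), (36.18587875366211, 127.68733215332031), 2.5639476776123047)
[0.74983522 0.12272104 0.13266199]
spro top z0.16-0.21 223 ((750.2861938476562, 122.57186889648438), (11.151561737060547, 115.2111587524414), 7.319777965545654)
[0.75094639 0.12240362 0.1773788 ]
disc top z0.003-0.03 659 ((806.4697265625, -111.56005859375), (120.59516143798828, 111.8314437866211), 88.09181213378906)
[ 0.78543701 -0.10805643  0.01048401]
dis
[... 927 characters left out ...]
side z0.065-0.22 391 ((794.7300415039062, -156.0738525390625), (34.636871337890625, 201.8477783203125), 5.2913899421691895)
[ 0.77234202 -0.25520883  0.06531337] [ 0.82101767 -0.05644813  0.18486407]
can 263 [0.61756108 0.02586227 0.17285914] [0.64203498 0.04722941 0.19816103]
post 30 [ 0.54679447 -0.10796612  0.1030532 ] [ 0.55340136 -0.10119622  0.10886686]
piv 25 [ 0.56615646 -0.03063342  0.06513205] [ 0.57187294 -0.02528315  0.07168518]
fin 65 [0.52487428 0.07378711 0.10393956] [0.5404692  0.08052779 0.10962071]
can side [0.61839336 0.03349583 0.18644871] [0.19447724 0.19464796 0.19490373 0.19576272        nan        nan
        nan        nan        nan        nan        nan        nan]
```

View pics/crop.png

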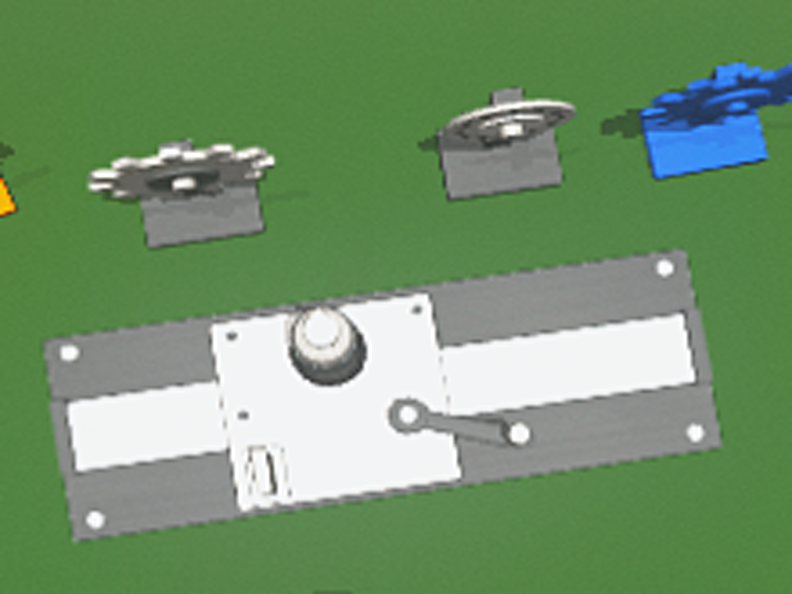

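The crop confirms the grey toothed sprocket at left (crop 180,175) and the smooth disc at (505,120). The target is the toothed one because it is grey steel with square teeth.

```bash
cat >> h.py <<'E'
def ray(c,u,v,z):
    f=K(c);a=x=(u-c["cx"])/f;b=y=(v-c["cy"])/f
    for _ in range(8):
        s=1+c["k1"]*(a*a+b*b);a,b=x/s,y/s
    E=np.array(c["extrinsics"]);d=E[:3,:3]@[a,b,1];o=E[:3,3];return o+d*(z-o[2])/d[2]
E
python3 - <<'E'
from h import *
from scipy.optimize import least_squares
c=ctrl.camera("top");W=pts(c,c["extrinsics"]);C=lambda x,y,z:ray(c,200+x/3.6,110+y/3.3,z)
a,b,d,e=[C(*p,.01)[:2] for p in((45,342),(685,250),(720,445),(78,540))]
print(np.linalg.norm(a-b),np.linalg.norm(b-d))
y=(a-b)+(e-d);th=np.arctan2(-y[0],y[1]);mid=(a+b+d+e)/4
# carriage corners
f=[C(*p,.045)[:2] for p in((211,324),(430,293),(461,478),(238,512))]
y2=(f[0]-f[1])+(f[3]-f[2]);x2=(f[0]-f[3])+(f[1]-f[2]);print("th",np.degrees(th),np.degrees(np.arctan2(-y2[0],y2[1])),np.degrees(np.arctan2(x2[1],x2[0])))
R=lambda t:np.array([[np.cos(t),-np.sin(t)],[np.sin(t),np.cos(t)]])
fin=C(263,470,.105)[:2];post=C(518,432,.105)[:2];piv=C(408,413,.067)[:2];can=C(322,326,.192)[:2]
print("fin",fin,"post",post,"piv",piv,"can",can,"carr c",sum(f)/4,"rail",mid)
ths=np.radians(7.5);Q=R(ths)
for n,p in dict(fin=fin,post=post,piv=piv,can=can,car=sum(f)/4,rail=mid).items():print(n,(Q.T@(p-can))*1000)
S=np.load("side.npy")
for P in(S[245:322,218:254].reshape(-1,3),W[148:188,222:280].reshape(-1,3)):
    P=P[P[:,2]>.075];L=np.c_[P[:,:2]@Q,P[:,2]]
    m=np.median(L[:,0]);L=L[abs(L[:,0]-m)<.02]
    print("wheel x",m,"y ext",np.percentile(L[:,1],[0,2,50,98,100]),"z",L[:,2].min(),L[:,2].max())
print("can along",can@Q,"hub",[ (ray(c,200+184/3.6,110+183/3.3,.135)[:2]@Q)])
E
```

```text
0.49643440865177574 0.16576085258310036
th 7.5840705008741045 7.651360034021028 6.743749896242878
fin [0.5239751  0.07206349] post [ 0.54849794 -0.10854372] piv [ 0.56822006 -0.0315505 ] can [0.62279926 0.02469473] carr c [0.58084101 0.02201678] rail [ 0.5893882  -0.01353302]
fin [-91.7958415   59.86265255]
post [ -91.05677526 -122.40031371]
piv [-61.45374675 -48.6400306 ]
can [0. 0.]
car [-41.94883581   2.82161078]
rail [-38.11495    -33.53968538]
wheel x 0.7585850968636645 y ext [-0.03720503 -0.02875712  0.03713468  0.08750141  0.0915942 ] z 0.07501625517820987 0.20125433307255824
wheel x 0.7591639098708874 y ext [-0.03903694 -0.0338499   0.0223395   0.08232798  0.0888673 ] z 0.07585384651276095 0.20410053297649688
can along [ 0.62069444 -0.05680815] hub [array([0.75238597, 0.02299858])]
```

```bash
cat >> h.py <<'E'
from scipy.spatial.transform import Rotation as Ro
TH=np.radians(7.5);CAN=np.array([.6215,.0255])
Q=np.array([[np.cos(TH),-np.sin(TH)],[np.sin(TH),np.cos(TH)]])
def tr(x,y): return CAN+Q@np.array([x,y])/1000
def goto(x,y,z,yaw,o=None):
    """tool y axis along world heading yaw (deg, mod 180), pointing down -> shift(mm),rotvec(deg)"""
    o=o or ctrl.get_obs();R0=Ro.from_quat(np.roll(o["eef_rot"],-1));A=R0.as_matrix()
    best=None
    for k in(0,180):
        t=np.radians(yaw+k);Y=np.array([np.cos(t),np.sin(t),0]);Z=np.array([0,0,-1.]);X=np.cross(Y,Z)
        rv=np.degrees((R0.inv()*Ro.from_matrix(np.c_[X,Y,Z])).as_rotvec())
        if best is None or np.linalg.norm(rv)<np.linalg.norm(best):best=rv
    return np.round(A.T@(np.array([x,y,z])-o["eef_pos"])*1000,1),np.round(best,1)
E
python3 - <<'E'
from h import *
o=ctrl.get_obs();print(o);print(Ro.from_quat(np.roll(o["eef_rot"],-1)).as_matrix().round(3))
a=1.222;p=tr(-60-80*np.cos(a),-50-80*np.sin(a));print(p)
print(goto(*p,.2,127.5),goto(*p,.091,127.5))
E
```

```text
{'time_s': 0.15, 'q': array([-1.35728075e+00,  1.81424354e-01,  1.60776634e+00,  9.52954761e-06,
        1.35381607e+00, -2.06292385e-01]), 'dq': array([ 9.62716688e-06, -2.73322616e-03, -3.83534258e-03,  1.02538424e-03,
        2.71434248e-03,  3.22674003e-04]), 'joint_efforts': array([-1.85860108e-04, -4.45261073e+01, -3.51689243e+01, -2.87416578e-04,
        5.94091747e-03, -1.14310464e-05]), 'eef_pos': array([ 0.23429923, -0.52467028,  0.25556653]), 'eef_rot': array([-7.07070040e-04,  9.78050896e-01,  2.08364933e-01,  2.09868930e-06]), 'wrist_force': array([ 0.62389306, -0.30844815,  0.38791641]), 'torque': array([0.02080874, 0.01500657, 0.02157703]), 'grasp_force': 0.0, 'opening': 0.9971330844736395}
[[ 0.913  0.408 -0.   ]
 [ 0.408 -0.913  0.001]
 [ 0.    -0.001 -1.   ]]
[ 0.5512455  -0.11001216]
(array([ 458.4, -249.4,   56. ]), array([ -0.1,  -0. , -13.4])) (array([ 458.4, -249.2,  165. ]), array([ -0.1,  -0. , -13.4]))
```

Request:
servo_tool(
  series="-1 0.115 -0.062 0.01 0 0 -3; -1 0.23 -0.125 0.02 0 0 -7; -1 0.345 -0.187 0.03 0 0 -10; -1 0.458 -0.249 0.04 0 0 -13.4; -1 0.458 -0.249 0.04 0 0 -13.4; -1 0.458 -0.249 0.04 0 0 -13.4; -1 0.458 -0.249 0.04 0 0 -13.4; -1 0.458 -0.249 0.04 0 0 -13.4; -1 0.458 -0.249 0.04 0 0 -13.4; -1 0.458 -0.249 0.04 0 0 -13.4; -1 0.458 -0.249 0.04 0 0 -13.4; -1 0.458 -0.249 0.04 0 0 -13.4",
)

```text
time_s: 1.15
eef_pos: [0.5381, -0.1271, 0.2178]
eef_rot: [-0.0, 0.947, 0.321, -0.0]
wrist_force: [0.3, -0.6, -0.4]
opening: 0.998
grasp_force: 0.0
```

Request:
servo_tool(
  series="-1 0 0 0 0 0 0; -1 0 0 0 0 0 0; -1 0 0 0 0 0 0",
)

```text
time_s: 1.4
eef_pos: [0.537, -0.129, 0.2176]
eef_rot: [-0.0, 0.947, 0.322, -0.001]
wrist_force: [0.7, -0.1, 0.5]
opening: 0.999
grasp_force: 0.0
```

```bash
python3 - <<'E'
from h import *
o=ctrl.get_obs();c=ctrl.camera("wrist")
A=np.eye(4);A[:3,:3]=Ro.from_quat(np.roll(o["eef_rot"],-1)).as_matrix();A[:3,3]=o["eef_pos"]
c["extrinsics"]=A@np.array(c["T_tool_cam"]);W=pts(c,c["extrinsics"]);np.save("w.npy",W)
save("pics/w1.png",c["img"]);print(o["time_s"],o["eef_pos"],o["q"])
D=(W[...,:2]-CAN)@Q
m=(W[...,2]>.095)&(W[...,2]<.115)
n,l,s,ce=cv2.connectedComponentsWithStats(m.astype(np.uint8))
for i in range(1,n):
    if s[i,4]>80:
        P=W[l==i];d=D[l==i];print(ce[i].round(),s[i,4],P.mean(0),d.mean(0)*1000,d.min(0)*1000,d.max(0)*1000)
a=1.222;p=tr(-60-80*np.cos(a),-50-80*np.sin(a));print(goto(*p,.091,127.5))
E
```

```text
1.4 [ 0.53695548 -0.12900489  0.21762617] [-4.50449834e-01  1.68860895e-01  1.70218210e+00 -5.77648516e-04
  1.27150190e+00  4.65753086e-01]
[ 9. 33.] 1146 [0.52671763 0.07290675 0.10110571] [-87.78366702  59.37275818] [-108.37638433   55.73386677] [-74.92192243  68.18443333]
[298. 198.] 578 [ 0.54754657 -0.10577487  0.10301374] [ -90.45555221 -120.49893528] [ -98.35486937 -128.11347185] [ -84.00945239 -113.46305951]
[209. 447.] 699 [ 0.35818965 -0.16490633  0.10260531] [-285.91070967 -154.40848347] [-291.03728364 -171.51312256] [-282.31969164 -133.6185848 ]
(array([ 23.6,  -6.8, 126.8]), array([-0. ,  0. , -0.1]))
```

View pics/w1.png

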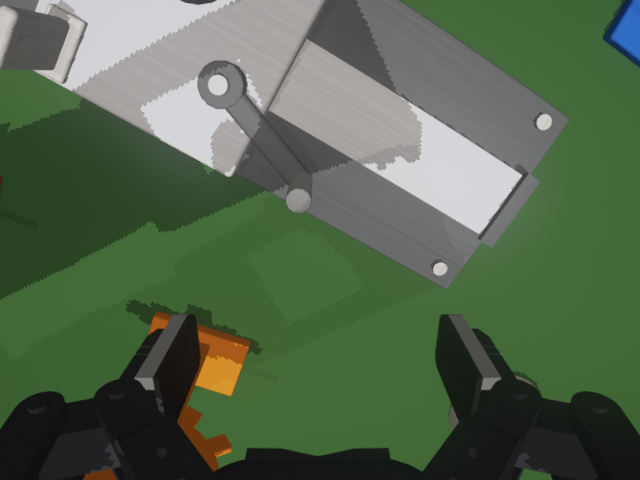

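The wrist view shows the post top at (298,200), the pivot at (218,85) and the fin at (30,40). Next I go over the post, descend and grip.

Request:
servo_tool(
  series="-1 0.0235 -0.0105 0.03 0 0 0; -1 0.0235 -0.0105 0.065 0 0 0; -1 0.0235 -0.0105 0.1 0 0 0; -1 0.0235 -0.0105 0.126 0 0 0; -1 0.0235 -0.0105 0.126 0 0 0; 0.5 0.0235 -0.0105 0.126 0 0 0; 1 0.0235 -0.0105 0.126 0 0 0; 1 0.0235 -0.0105 0.126 0 0 0; 1 0.0235 -0.0105 0.126 0 0 0; 1 0.0235 -0.0105 0.126 0 0 0; 1 0.0235 -0.0105 0.126 0 0 0; 1 0.0235 -0.0105 0.126 0 0 0",
)

```text
time_s: 2.45
eef_pos: [0.5502, -0.1064, 0.0934]
eef_rot: [0.0, 0.947, 0.321, 0.001]
wrist_force: [-1.1, 1.4, 6.3]
opening: 0.155
grasp_force: 58.3
```

```bash
python3 - <<'E'
from h import *
o=ctrl.get_obs();A=Ro.from_quat(np.roll(o["eef_rot"],-1)).as_matrix()
for l in np.linspace(0,1.3,11)[1:]:
    a=1.222-l;d=80*np.array([np.cos(1.222)-np.cos(a),np.sin(1.222)-np.sin(a)])
    print((A[:2,:2].T@(Q@d)).round(0))
E
```

```text
[-6. -8.]
[-11. -17.]
[-15. -27.]
[-17. -37.]
[-19. -48.]
[-18. -58.]
[-17. -68.]
[-14. -78.]
[-10. -88.]
[ -5. -97.]
```

Request:
servo_tool(
  series="1 -0.006 -0.008 0 0 0 0; 1 -0.011 -0.017 0 0 0 0; 1 -0.015 -0.027 0 0 0 0; 1 -0.017 -0.037 0 0 0 0; 1 -0.019 -0.048 0 0 0 0; 1 -0.018 -0.058 0 0 0 0; 1 -0.017 -0.068 0 0 0 0; 1 -0.014 -0.078 0 0 0 0; 1 -0.01 -0.088 0 0 0 0; 1 -0.005 -0.097 0 0 0 0; 1 -0.005 -0.097 0 0 0 0; 1 -0.005 -0.097 0 0 0 0",
)

```text
time_s: 3.45
eef_pos: [0.4877, -0.033, 0.0933]
eef_rot: [0.001, 0.947, 0.321, 0.001]
wrist_force: [0.1, -4.6, 7.1]
opening: 0.163
grasp_force: 60.4
```

```bash
python3 - <<'E'
from h import *
o=ctrl.get_obs();print(o["eef_pos"],o["wrist_force"],o["grasp_force"])
c=ctrl.camera("top");W=pts(c,c["extrinsics"])
save("pics/t2.png",cv2.resize(c["img"][110:290,200:420],None,fx=3.6,fy=3.3,interpolation=cv2.INTER_CUBIC))
E
```

```text
[ 0.48773125 -0.03295811  0.09327886] [ 0.07262731 -4.59508042  7.14561006] 60.441160798072815
```

View pics/t2.png

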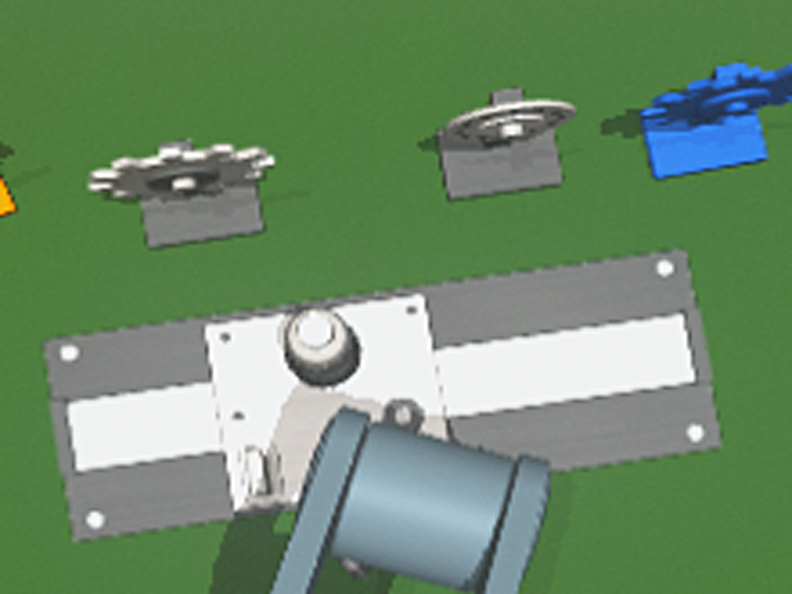

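The lever is open and still held, and the carriage has shifted about 4 mm towards +y. Pushing the post further in +y loads the lever against its open stop and should drive the carriage the right way.

```bash
cat >> h.py <<'E'
def cen(c,x,y,z): return ray(c,200+x/3.6,110+y/3.3,z)[:2]@Q*1000
E
python3 - <<'E'
from h import *
c=ctrl.camera("top")
print("base f",cen(c,150,246,.01),cen(c,263,230,.01),"mid-wheel teeth",cen(c,90,182,.135),cen(c,274,160,.135),"hub",cen(c,184,183,.135))
print("can",cen(c,316,328,.194),"plate old",[cen(c,*p,.045) for p in((211,324),(430,293),(461,478),(238,512))],"new",[cen(c,*p,.045) for p in((205,324),(426,293),(233,514))])
o=ctrl.get_obs();A=Ro.from_quat(np.roll(o["eef_rot"],-1)).as_matrix()
print("unit +y track in tool",A[:2,:2].T@Q[:,1])
s=ctrl.camera("side");W=pts(s,s["extrinsics"]);P=W[225:300,278:312].reshape(-1,3);P=P[(P[:,2]>.1)];print("can side along range",(P[:,:2]@Q)[:,1].min(),(P[:,:2]@Q)[:,1].max(),np.nanmax(P[:,2]))
E
```

```text
base f [732.89914623  66.86396867] [732.65130617 -20.78427585] mid-wheel teeth [763.66948866  88.06841339] [760.15988169 -41.88230799] hub [752.38597195  22.99858211]
can [619.60559339 -52.71472508] plate old [array([655.31005623,  27.39044001]), array([ 654.93985701, -137.37990862]), array([ 502.98894888, -136.24128412]), array([501.74355213,  30.28459061])] new [array([656.01109448,  31.80057755]), array([ 655.40271897, -134.43714583]), array([500.73149138,  34.16569731])]
unit +y track in tool [ 0.49935709 -0.86639537]
can side along range -0.06312724787813884 -0.023466369595225266 0.19464836705312838
```

Request:
servo_tool(
  series="1 0.003 -0.005 0 0 0 0; 1 0.006 -0.0104 0 0 0 0; 1 0.01 -0.0173 0 0 0 0; 1 0.015 -0.026 0 0 0 0; 1 0.02 -0.0346 0 0 0 0; 1 0.025 -0.0433 0 0 0 0; 1 0.03 -0.052 0 0 0 0; 1 0.035 -0.0606 0 0 0 0; 1 0.035 -0.0606 0 0 0 0; 1 0.035 -0.0606 0 0 0 0",
)

```text
time_s: 4.43
eef_pos: [0.4797, 0.0367, 0.0933]
eef_rot: [0.001, 0.947, 0.321, 0.002]
wrist_force: [4.3, 1.3, 3.8]
opening: 0.157
grasp_force: 60.3
```

```bash
python3 - <<'E'
from h import *
c=ctrl.camera("top")
W=pts(c,c["extrinsics"]);D=W[...,:2]@Q*1000
m=(W[...,2]>.186)&(abs(D[...,0]-620)<25)&(D[...,1]<60)&(D[...,1]>-90);print("can top y",D[m].mean(0),D[m].min(0),D[m].max(0),W[m][:,2].mean(),m.sum())
save("pics/t3.png",cv2.resize(c["img"][110:290,200:420],None,fx=3.6,fy=3.3,interpolation=cv2.INTER_CUBIC))
W=np.load("top.npy");D=W[...,:2]@Q*1000
m=(W[...,2]>.186)&(abs(D[...,0]-620)<25)&(D[...,1]<60)&(D[...,1]>-90);print("can orig y",D[m].mean(0),D[m].min(0),D[m].max(0),m.sum())
E
```

```text
can top y [618.13241085   8.43661005] [606.40825725  -2.39998631] [631.27783373  19.79747156] 0.19183386958928955 79
can orig y [618.11796691 -54.46813658] [606.47311833 -65.39174989] [631.17780255 -43.12985501] 80
```

View pics/t3.png

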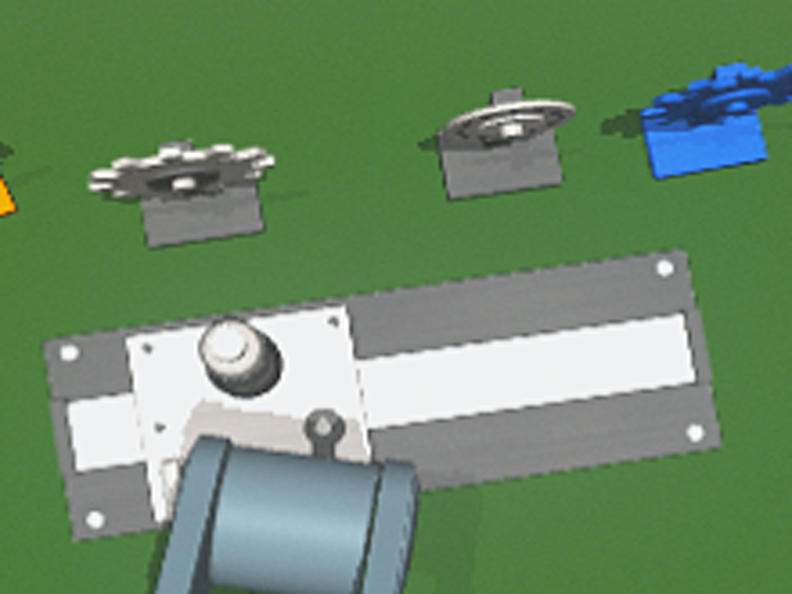

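Request:
servo_tool(
  series="1 0.003 -0.0052 0 0 0 0; 1 0.006 -0.0104 0 0 0 0; 1 0.009 -0.0156 0 0 0 0; 1 0.009 -0.0156 0 0 0 0; 1 0.009 -0.0156 0 0 0 0; 1 0.009 -0.0156 0 0 0 0; 1 0.009 -0.0156 0 0 0 0",
)

```text
time_s: 5.07
eef_pos: [0.4776, 0.0539, 0.0933]
eef_rot: [0.001, 0.947, 0.321, 0.002]
wrist_force: [6.1, -2.2, 3.5]
opening: 0.159
grasp_force: 60.3
```

```bash
cat >> h.py <<'E'
def cany():
    c=ctrl.camera("top");W=pts(c,c["extrinsics"]);D=W[...,:2]@Q*1000
    m=(W[...,2]>.186)&(abs(D[...,0]-620)<25)&(D[...,1]<70)&(D[...,1]>-90);print("can top",D[m].mean(0),m.sum(),"target y 24.5");return c,W
E
python3 - <<'E'
from h import *
cany()
o=ctrl.get_obs();A=Ro.from_quat(np.roll(o["eef_rot"],-1)).as_matrix();print(o["eef_pos"],o["wrist_force"])
for l in np.linspace(1.4,-.02,13)[1:]:
    a=1.222-l;d=80*np.array([np.cos(-.178)-np.cos(a),np.sin(-.178)-np.sin(a)])
    print((A[:2,:2].T@(Q@d)).round(0))
E
```

```text
can top [617.99021014  24.8881953 ] 82 target y 24.5
[0.47759787 0.05390784 0.09331463] [ 5.09230417 -2.9167432   2.74172481]
[-6.  8.]
[-10.  16.]
[-14.  24.]
[-17.  34.]
[-18.  43.]
[-19.  52.]
[-18.  62.]
[-16.  71.]
[-14.  80.]
[-10.  89.]
[-5. 97.]
[  1. 104.]
```

Request:
servo_tool(
  series="1 -0.003 0.004 0 0 0 0; 1 -0.006 0.008 0 0 0 0; 1 -0.008 0.012 0 0 0 0; 1 -0.01 0.016 0 0 0 0; 1 -0.012 0.02 0 0 0 0; 1 -0.014 0.024 0 0 0 0; 1 -0.0155 0.029 0 0 0 0; 1 -0.017 0.034 0 0 0 0; 1 -0.0175 0.0385 0 0 0 0; 1 -0.018 0.043 0 0 0 0; 1 -0.0185 0.0475 0 0 0 0; 1 -0.019 0.052 0 0 0 0",
)

```text
time_s: 6.12
eef_pos: [0.4898, 0.0018, 0.0927]
eef_rot: [-0.001, 0.947, 0.322, -0.003]
wrist_force: [-8.4, -0.3, 16.9]
opening: 0.154
grasp_force: 62.6
```

```bash
python3 - <<'E'
from h import *
cany()
o=ctrl.get_obs();print(o["eef_pos"],o["wrist_force"])
E
```

```text
can top [617.96891366  24.98109286] 80 target y 24.5
[0.49033437 0.00113993 0.09271224] [-10.28601189  -2.41023547  16.31904772]
```

Request:
servo_tool(
  series="1 0.0005 0.005 0 0 0 0; 1 0.001 0.01 0 0 0 0; 1 0.002 0.0145 0 0 0 0; 1 0.003 0.019 0 0 0 0; 1 0.004 0.0235 0 0 0 0; 1 0.005 0.028 0 0 0 0; 1 0.007 0.0325 0 0 0 0; 1 0.009 0.037 0 0 0 0; 1 0.0115 0.041 0 0 0 0; 1 0.014 0.045 0 0 0 0; 1 0.017 0.0485 0 0 0 0; 1 0.02 0.052 0 0 0 0",
)

```text
time_s: 7.17
eef_pos: [0.5383, -0.0276, 0.0923]
eef_rot: [-0.001, 0.947, 0.321, -0.001]
wrist_force: [-2.3, -3.6, 5.7]
opening: 0.159
grasp_force: 61.3
```

```bash
python3 - <<'E'
from h import *
cany()
o=ctrl.get_obs();print(o["eef_pos"],o["wrist_force"],o["opening"])
# expected locked post for can along=23.5..
print("travel from open",Q.T@(o["eef_pos"][:2]-[.4776,.0539])*1000,"expect",80*np.array([np.cos(-.178)-np.cos(1.222),np.sin(-.178)-np.sin(1.222)]))
E
```

```text
can top [618.08419116  24.8436664 ] 81 target y 24.5
[ 0.5392134  -0.02781351  0.09229379] [-1.94058785 -2.2447828   5.47960863] 0.1577299896174144
travel from open [ 50.42053498 -89.05659974] expect [ 51.3946338  -89.34770388]
```

Request:
servo_tool(
  series="1 0.002 0.0025 0 0 0 0; 1 0.003 0.004 0 0 0 0; 1 0.003 0.004 0 0 0 0; 1 0 0 0 0 0 0; 0 0 0 0 0 0 0; -0.3 0 0 0 0 0 0; -0.3 0 0 0 0 0 0; -0.3 0 0 0 0 0 0; -0.3 0 0 -0.04 0 0 0; -0.3 0 0 -0.08 0 0 0; -0.3 0 0 -0.12 0 0 0; -0.3 0 0 -0.16 0 0 0",
)

```text
time_s: 8.22
eef_pos: [0.5389, -0.0271, 0.2534]
eef_rot: [-0.0, 0.947, 0.321, -0.0]
wrist_force: [1.2, 0.3, 0.5]
opening: 0.654
grasp_force: 0.0
```

Request:
servo_tool(
  series="1 -0.04 0 -0.02 0 0 0; 1 -0.06 0 -0.02 0 0 0; 1 -0.06 0 -0.02 0 0 0; 1 -0.06 0 -0.02 0 0 0; 1 -0.06 0 -0.02 0 0 0",
)

```text
time_s: 8.63
eef_pos: [0.4918, -0.0635, 0.2717]
eef_rot: [-0.0, 0.947, 0.321, 0.0]
wrist_force: [1.1, -0.1, 0.5]
opening: -0.002
grasp_force: 0.0
```

```bash
python3 - <<'E'
from h import *
c,W=cany()
save("pics/t4.png",cv2.resize(c["img"][110:290,200:420],None,fx=3.6,fy=3.3,interpolation=cv2.INTER_CUBIC))
D=W[...,:2]@Q*1000;m=(W[...,2]>.186)&(abs(D[...,0]-620)<25)&(D[...,1]<70)&(D[...,1]>-90)
print(W[m].mean(0),np.median(W[m][:,2]))
o=ctrl.get_obs();w=ctrl.camera("wrist")
A=np.eye(4);A[:3,:3]=Ro.from_quat(np.roll(o["eef_rot"],-1)).as_matrix();A[:3,3]=o["eef_pos"]
V=pts(w,A@np.array(w["T_tool_cam"]));m=(V[...,2]>.18)&(V[...,2]<.2)&(np.hypot(V[...,0]-.613,V[...,1]-.105)<.05)
V=V[m];print("wrist cap",len(V),V.mean(0),V.min(0),V.max(0),np.median(V[:,2]) if len(V) else 0);print(o["time_s"],o["eef_pos"],o["opening"],o["wrist_force"])
E
```

```text
can top [618.21612869  25.07011053] 79 target y 24.5
[0.6096549  0.10554903 0.19215116] 0.19187913283706726<stdin>:9: RuntimeWarning: Mean of empty slice.
  ret = um.true_divide(
Traceback (most recent call last):
ValueError: zero-size array to reduction operation minimum which has no identity
```

View pics/t4.png

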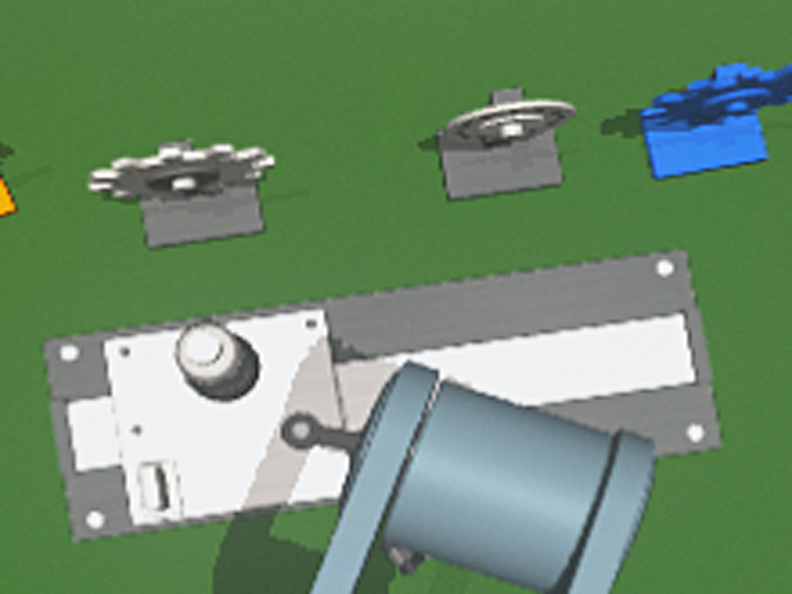

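```bash
python3 - <<'E'
from h import *
c=ctrl.camera("top")
print("can px",cen(c,205,343,.192),"fin",cen(c,154,487,.105),"piv",cen(c,300,429,.067),"hub 23; want fin 83, piv -27")
o=ctrl.get_obs();print(o["eef_pos"],goto(.611,.105,.240,127.5))
E
```

```text
can px [620.60223907  21.47839092] fin [527.9654597   80.95907794] piv [558.95300377 -25.93084879] hub 23; want fin 83, piv -27
[ 0.49181688 -0.06317649  0.27121766] (array([196.9, -60.8,  31.2]), array([-0.1,  0. , -0. ]))
```

Request:
servo_tool(
  series="1 0.035 -0.011 0 0 0 0; 1 0.07 -0.022 0 0 0 0; 1 0.105 -0.032 0 0 0 0; 1 0.14 -0.043 0 0 0 0; 1 0.175 -0.054 0 0 0 0; 1 0.197 -0.06 0 0 0 0; 1 0.197 -0.06 0 0 0 0; 1 0.197 -0.06 0.015 0 0 0; 1 0.197 -0.06 0.031 0 0 0; 1 0.197 -0.06 0.031 0 0 0; 1 0.197 -0.06 0.031 0 0 0",
)

```text
time_s: 9.7
eef_pos: [0.6106, 0.1038, 0.2395]
eef_rot: [-0.001, 0.947, 0.321, -0.002]
wrist_force: [-0.7, -0.2, 0.3]
opening: 0.0
grasp_force: 0.0
```

```bash
python3 - <<'E'
from h import *
o=ctrl.get_obs();print(o["eef_pos"],o["wrist_force"]);a=ctrl.camera("side")["img"][190:310,220:380];b=ctrl.camera("wrist")["img"]
save("pics/s5.png",np.hstack([cv2.resize(a,(400,300),interpolation=2),cv2.resize(b,(400,300))]))
E
```

```text
[0.61063324 0.10384102 0.23945086] [-0.69484739 -0.17033671  0.28235422]
```

View pics/s5.png

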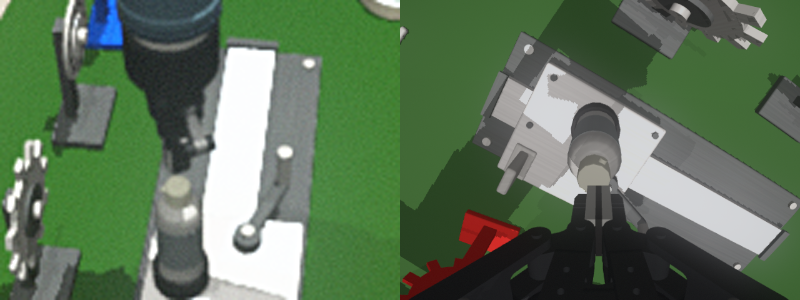

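The fingertips stand over the cap (left pane 177,175; right pane 597,185) and the lever is locked.

Request:
servo_tool(
  series="1 0 0 0.007 0 0 0; 1 0 0 0.013 0 0 0; 1 0 0 0.015 0 0 0; 1 0 0 0.017 0 0 0; 1 0 0 0.019 0 0 0; 1 0 0 0.02 0 0 0; 1 0 0 0.021 0 0 0; 1 0 0 0.021 0 0 0",
)

```text
time_s: 10.47
eef_pos: [0.6115, 0.1037, 0.2199]
eef_rot: [-0.0, 0.947, 0.321, -0.0]
wrist_force: [-0.4, -0.3, -0.3]
opening: 0.001
grasp_force: 0.0
```

Request:
servo_tool(
  series="1 0 0 0.001 0 0 0; 1 0 0 0.002 0 0 0; 1 0 0 0.003 0 0 0; 1 0 0 0.003 0 0 0",
)

```text
time_s: 10.8
eef_pos: [0.6117, 0.1037, 0.2174]
eef_rot: [0.0, 0.947, 0.321, 0.0]
wrist_force: [-1.1, -0.5, 3.1]
opening: -0.002
grasp_force: 1.7
```

Request:
servo_tool(
  series="1 0 0 0.001 0 0 0; 1 0 0 0.002 0 0 0; 1 0 0 0.003 0 0 0; 1 0 0 0.004 0 0 0; 1 0 0 0.004 0 0 0",
)

```text
time_s: 11.22
eef_pos: [0.6117, 0.1037, 0.2137]
eef_rot: [0.0, 0.947, 0.321, 0.0]
wrist_force: [-2.2, -0.8, 6.7]
opening: 0.0
grasp_force: 3.6
```

Request:
servo_tool(
  series="1 0 0 0.0007 0 0 0; 1 0 0 0.0014 0 0 0; 1 0 0 0.002 0 0 0; 1 0 0 0.002 0 0 0",
)

```text
time_s: 11.55
eef_pos: [0.6117, 0.1037, 0.2121]
eef_rot: [0.0, 0.947, 0.321, 0.0]
wrist_force: [-3.1, -0.8, 9.3]
opening: 0.0
grasp_force: 4.3
```

Request:
servo_tool(
  series="1 0 0 0.0005 0 0 0; 1 0 0 0.001 0 0 0; 1 0 0 0.001 0 0 0",
)

```text
time_s: 11.8
eef_pos: [0.6118, 0.1037, 0.2119]
eef_rot: [0.0, 0.947, 0.321, 0.001]
wrist_force: [-4.0, -1.0, 11.5]
opening: 0.0
grasp_force: 5.9
```

Request:
servo_tool(
  series="1 0 0 0.0005 0 0 0; 1 0 0 0.001 0 0 0; 1 0 0 0.001 0 0 0; 1 0 0 0.001 0 0 0; 1 0 0 0.001 0 0 0; 1 0 0 0.001 0 0 0; 1 0 0 0.001 0 0 0; 1 0 0 0.001 0 0 0; 1 0 0 0.001 0 0 0",
)

```text
time_s: 12.55
eef_pos: [0.6119, 0.1037, 0.2118]
eef_rot: [0.0, 0.947, 0.321, 0.001]
wrist_force: [-6.9, -0.3, 16.3]
opening: -0.003
grasp_force: 8.2
```

Pushing further raised the force to 16 N without any more travel, so the cap is on its stop, and it has been held for over 0.5 s. Now I raise the arm slowly.

Request:
servo_tool(
  series="1 0 0 -0.002 0 0 0; 1 0 0 -0.004 0 0 0; 1 0 0 -0.006 0 0 0; 1 0 0 -0.008 0 0 0; 1 0 0 -0.012 0 0 0; 1 0 0 -0.02 0 0 0; 1 0 0 -0.04 0 0 0; 1 0 0 -0.06 0 0 0; 1 -0.03 0 -0.06 0 0 0; 1 -0.06 0 -0.06 0 0 0; 1 -0.06 0 -0.06 0 0 0; 1 -0.06 0 -0.06 0 0 0",
)

```text
time_s: 13.55
eef_pos: [0.5632, 0.0667, 0.2693]
eef_rot: [-0.0, 0.947, 0.32, 0.0]
wrist_force: [-0.2, 0.2, -0.2]
opening: -0.0
grasp_force: 0.0
```

```bash
python3 - <<'E'
from h import *
c,W=cany();o=ctrl.get_obs();print(o["eef_pos"],o["wrist_force"],o["time_s"])
a=ctrl.camera("side")["img"][190:310,220:380];b=ctrl.camera("top")["img"][110:290,180:420]
save("pics/s6.png",np.hstack([cv2.resize(a,(400,300),interpolation=2),cv2.resize(b,(400,300),interpolation=2)]))
E
```

```text
can top [603.46115179   7.72405877] 488 target y 24.5
[0.56400233 0.06704774 0.26944196] [ 0.28231329 -0.78814729  0.05399976] 13.6
```

View pics/s6.png

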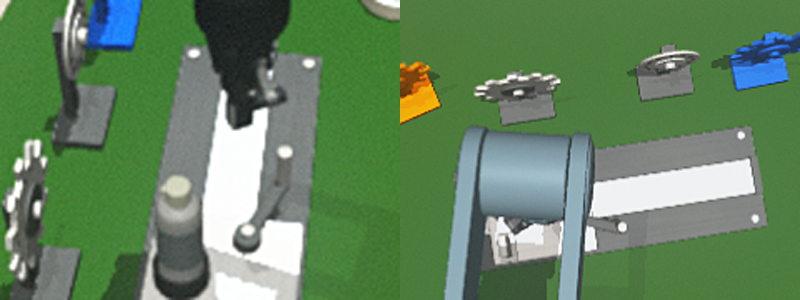

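The cap is up (left pane 177,188), the lever is locked (285,152), and the gripper is clear. The top-view can reading is spoiled by the arm in the picture. The side view shows the can where it was, so I'm handing in.

```bash
python3 -c "
from bench import ctrl;print(ctrl.hand_in())"
```

```text
the job is handed in; nothing more can be done
None
```

I handed the job in at about 14 s: the brake lever is locked, the can is within about 2 mm of the sprocket's centre by my camera measurements, and the cap was pressed to its stop, held over half a second and let back up; the hand-in returned no verdict.

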